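Fit check: heat sink held over a balanced power module

ROBOT

A 6-joint arm with a two-finger parallel gripper is mounted at the origin on the work surface. World frame = base frame: x ahead of the robot, y to its left, z up, the work surface at z = 0. Lengths are in m, angles in rad, forces in N, time in s.
With the tool pointing down it reaches from about 0.325 to 0.925 m from the base axis. Payload 3.1 kg.
Tool frame: the origin (TCP) lies between the finger pads; the fingertips stand 22 mm ahead of it and the grasp point (between the pads) lies 3 mm ahead of it; z points along the fingers, y is the line along which they close (so a half turn about z gives the same grasp; the last joint's range is limited). The gripper opens to 85 mm and grips with 20 to 120 N. Pads are 22 mm wide; open, the fingers measure 114 mm over their backs; the gripper's body (76 mm by 85 mm) begins 54 mm behind the grasp point. The pads swing forward as they close: fully open they stand 13 mm farther back than shut.
Start: joints at [1.121, 0.217, 1.613, -0, 1.311, -0.112], TCP at [0.207, 0.59, 0.253] pointing down, gripper open.
Joint ranges: [-2.75, 2.75], [-0.78, 2.1], [0.31, 2.55], [-1.13, 4.27], [0.13, 2.63], [-2.58, 2.58]. Speed limits (rad/s): [2.79, 2.79, 3.14, 3.14, 3.14, 3.14].

INTERFACE

Orientations are given as a unit quaternion [w, x, y, z].
In Python, from station import observe, get_image, sign_off, recognise, tip_of gives the robot as it stands. The module is installed in compiled form; this text tells all that it offers.
- The arm moves only by the tool move_arm, never from a script. Its argument "plan" is a list of rows, each a list of 3 entries, a list of its own where there are three numbers: the shift along the tool's x, y, z in m, then the turn about the tool's z in degrees, then the opening, from 0 (shut) to 1 (fully open). A call has 1 to 10 rows; each row is the pose to reach, as a shift and turn from the pose commanded when the call began, along the tool's axes at that moment; what a row does not reach only later rows make up. A row lasts 1/12 s, in which the tool goes at most 41.7 mm and 7.16 degrees, less where a joint would pass 70% of its speed; a pose out of reach is approached as far as the arm can. A call with a gripper value outside its range is refused whole. The fingers move at their own pace and stop on an object; "squeeze" is the grip in N (left out, the last holds). Time passes only in rows, so rows that repeat a pose let the fingers close. It gives the time, the measured TCP pose, the force, the opening and the grip force at its end, in the units of the state.
- observe(): the state, without advancing time (a new reading comes with each control period).
- get_image(name): name is "scene" or "top" or "wrist"; returns a dict with "color" (420x560x3 uint8, red, green, blue), "camera_matrix" (3x3 intrinsics, pixels), "k1" (the pictures are not rectified: a ray, as slopes to the right and down, at radius r is drawn at 1 + k1 r^2 times it, then the intrinsics apply), "position" and "rotation" of the camera in the world. Camera axes: x right, y down, z forward; pixel columns grow to the right and rows downward; lengths in m; the calibration is good to about 2 mm. A picture is of the moment at which its call begins. There is no depth.
- sign_off(): hands the job in; it is judged then, once.
Trained networks look in a picture, given as the dict that the camera call returned (one of the last four; its "shot" number tells which), for a name from the list of things; names that differ only in an ending like _2 or _b are one class to them, and where a whole thing is asked for, a point or a joint stands for the part that bears it (a point fixed in the world has none). Each returns a list of dicts, best first, with "conf" (0 to 1); they miss things now and then, are a little off and sometimes report something else, mostly with a low value. They report only what shows in the picture. A call takes as long as a camera call. They do not tell look-alikes from the thing itself.
- recognise(label, picture): "point" ([x, y, z] in m, in the coordinates of the camera as it stood for that picture, good to about 4 mm: the middle of the surface that is visible of it).
- tip_of(label, picture): "point" ([x, y, z] in m, in the coordinates of the camera as it stood for that picture, good to about 4 mm: a listed point, or the origin of a listed thing).
The state is a dict: "time_s": time; "joint_positions": joint angles; "qd": joint speeds; "joint_efforts": joint torques, N m; "tool_pos": TCP position; "orientation": TCP orientation; "contact_force": force on the tool from outside, world axes, zero at the start; "wrist_torque": the same for the moment, N m; "width": finger opening in m; "gripper_force": force on a finger pad.
Only numpy, scipy, OpenCV 4.12 (cv2) and the standard library are available. Lean on these libraries where they do the work, as an engineer would, in place of code of your own. Each camera call takes 0.05 s, during which the arm holds its last target. There are 200 camera calls.

TASK

Balance the flat black power module, nearly level, right side up, on the crown of the domed steel rest and let go of it. Then pick up the rectangular finned heat sink, bring it past the rack of white covers and hold it fins up just above the module, centred and squared up with it, with about a centimetre of clear air between them so that a colleague can check the fit. Never touch the rack, never let the heat sink touch the module, leave everything else where it is, and finish while still holding the heat sink there.

Things in the scene. Friction and masses are not known exactly. Their poses are not given: they have to be found in the camera images.
- module: power module: a flat black rectangular block 60 (x) by 44 (y) by 18 (z) mm with metal contacts on its top face, about 0.12 kg, loose, lying flat on the bench on the robot's right. Origin: centre of its underside; z up out of its top; x along its 60 mm side
- module_top (a point): centre of the module's top face, 18 mm above the module's origin; axes as the module's
- heatsink: rectangular aluminium heat sink with seven straight fins running along its x: 60 (x) by 44 (y) mm, 32 mm tall with the fins, about 0.16 kg, loose, standing fins up on the bench on the robot's right (module and heat sink swap places from start to start). Origin: centre of its flat underside; z up; x along its 60 mm side. Grip it across the 44 mm, on the outer fins
- dome_rest: steel rest with a half-ball top, fixed to the bench on the robot's left: a half ball of 45 mm radius on a round foot 96 mm across and 15 mm tall, 60 mm tall in all. Origin: centre of its underside
- dome_top (a point): crown of the domed rest, the highest point of the half ball, 60 mm above the bench
- flat_rest: another steel rest with a flat round top (90 mm across, same foot, 60 mm tall), fixed, not used; it and the domed rest swap places. Origin: centre of its underside
- rack: grey rack full of upright white plastic covers, fixed, between the right and left halves of the bench: 250 (x) by 80 (y) mm, 100 mm tall. Origin: centre of its underside
- jar: small closed jar, 38 mm across, 48 mm tall, loose bystander. Origin: centre of its underside
- reel: solder reel standing on its flange, 62 mm across, 44 mm tall, loose bystander. Origin: centre of its underside
- tape: roll of tape lying flat, 68 mm across, 20 mm tall, loose bystander. Origin: centre of its underside
- round_sink: round finned heat sink, 52 mm across, 30 mm tall (not the one for this job), loose bystander. Origin: centre of its underside
- screwdriver: screwdriver lying flat, handle towards -x of its own frame, loose bystander. Origin: centre of its underside
- meter: hand multimeter lying flat, 75 x 150 mm, 36 mm tall, loose bystander. Origin: centre of its underside
Mind the look-alikes: they are no part of the job. Leave any brown or red look-alike of the heatsink alone.

How it is judged:
On the way, in this order (a step that is already met when the one before it is completed fails the run):
1. the module rests balanced on the crown of the domed rest, let go (horizontal distance between module and dome_top below 0.015 m and z of module in the frame of dome_top between -0.008 and 0.008 m and angle between module's own z axis and vertical below 0.2 rad and contact force between module and dome_rest above 0.2 N and contact force between module and the arm below 0.1 N and contact force between module and the fingers below 0.1 N and linear speed of module below 0.03 m/s and angular speed of module below 0.4 rad/s), for 0.3 s.
2. the heat sink is lifted off the bench in the gripper (height (world z) of heatsink above 0.05 m and contact force between heatsink and the fingers above 1 N), for 0.2 s.
At the end, for the whole second after the job is handed in: Gripper holds the heat sink still, upright (7 deg), its underside 3 to 20 mm above the module top, centred within 10 mm, parallel within 8.5 deg, not touching; the module lies free and still on the dome, top up, centred within 15 mm, tilted under 11 deg (all of step 1 and horizontal distance between heatsink and module_top below 0.01 m and z of heatsink in the frame of module_top between 0.003 and 0.02 m and angle between the x axis of heatsink and the x axis of module, either way round below 0.15 rad and angle between heatsink's own z axis and vertical below 0.12 rad and contact force between heatsink and module below 0.05 N and contact force between heatsink and the fingers above 1 N and linear speed of heatsink below 0.02 m/s); the arm keeps its last pose, push and grip.
It fails at once if the rack of white covers is touched (contact force between rack and anything else above 1 N).
It fails at once if the heat sink touches the module (contact force between heatsink and module above 0.3 N).
It fails at once if a bystander is disturbed (moved more than 20 mm) (distance of any of jar, reel, tape, round_sink, screwdriver, meter from where it was at the start of the episode above 0.02 m).
It also fails if it takes over 72 s, if anything falls off the work surface, if the arm or the gripper's body presses on something with over 40 N, if the wrist force passes 120 N, or if a joint passes its speed limit or range.

## Working session

There is one attempt and no reset: what is moved stays moved. The work goes in short steps, Python scripts to look and compute and a tool call to move; the robot and the scene stay as the last step left them, time stands still between calls to the robot, and variables do not carry over. Pictures are saved under pics/ and viewed, at most 14 in all, crops included, and the job is handed in when it is done.

Besides the shell and the picture viewer there is one more tool, called by a JSON object that holds its "fn" and its "kwargs", one argument or row to a line. move_arm: Moves the arm, as the interface text tells. Its arguments: {"type":"object","properties":{"plan":{"type":"array"},"squeeze":{"type":"number"}},"required":["plan"]}

```bash
mkdir -p pics; cat > h.py <<'E'
import numpy as np, cv2
from station import *
def ray(p,uv):
    K=np.array(p["camera_matrix"]);k=p["k1"]
    d=np.array([(uv[0]-K[0,2])/K[0,0],(uv[1]-K[1,2])/K[1,1]]);s=d.copy()
    for _ in range(20): s=d/(1+k*(s@s))
    return np.array(p["rotation"])@np.array([s[0],s[1],1.])
def atz(p,uv,z):
    r=ray(p,uv);c=np.array(p["position"]);return c+r*(z-c[2])/r[2]
def w(p,pt): return np.array(p["rotation"])@np.array(pt)+np.array(p["position"])
def px(p,P):
    K=np.array(p["camera_matrix"]);c=np.array(p["rotation"]).T@(np.array(P)-np.array(p["position"]))
    s=c[:2]/c[2];s=s*(1+p["k1"]*(s@s));return s*[K[0,0],K[1,1]]+[K[0,2],K[1,2]]
def save(p,n): cv2.imwrite(f"pics/{n}.png",p["color"][:,:,::-1])
E
python3 - <<'E'
from h import *
np.set_printoptions(precision=3,suppress=True)
o=observe();print(o)
for n in("scene","top"):
    p=get_image(n);save(p,n);print(n,p["position"],p["rotation"],p["camera_matrix"][0])
    for l in("module","heatsink","dome_rest","dome_top","flat_rest","rack","jar","reel","tape","round_sink","screwdriver","meter"):
        for f in(tip_of,):
            for r in f(l,p)[:3]:
                P=w(p,r["point"]);print(n,l,round(r["conf"],2),P,px(p,P))
E
```

```text
{'time_s': 0.0, 'joint_positions': array([ 1.121,  0.218,  1.615,  0.   ,  1.311, -0.112]), 'qd': array([ 0.   , -0.001, -0.001,  0.   , -0.001,  0.002]), 'joint_efforts': array([ -0.001, -39.684, -30.385,  -0.   ,   0.01 ,  -0.   ]), 'tool_pos': array([0.207, 0.589, 0.252]), 'orientation': array([-0.   ,  0.168,  0.986, -0.001]), 'contact_force': array([ 0.151,  0.001, -0.064]), 'wrist_torque': array([0.005, 0.03 , 0.017]), 'gripper_force': 0.0, 'width': 0.08532391528680057}
scene [1.195 0.133 0.784] [-0.22   0.575  0.738 -0.276] [452.4    0.   277.32]Traceback (most recent call last):
  File "<stdin>", line 9, in <module>
  File "h.py", line 10, in w
    def w(p,pt): return np.array(p["rotation"])@np.array(pt)+np.array(p["position"])
                        ~~~~~~~~~~~~~~~~~~~~~~~^~~~~~~~~~~~~
ValueError: matmul: Input operand 1 has a mismatch in its core dimension 0, with gufunc signature (n?,k),(k,m?)->(n?,m?) (size 3 is different from 4)
```

```bash
sed -i 's/np.array(p\["rotation"\])/RM(p)/g' h.py; cat >> h.py <<'E'
from scipy.spatial.transform import Rotation as R
def RM(p):
    q=p["rotation"];return R.from_quat([q[1],q[2],q[3],q[0]]).as_matrix()
E
python3 - <<'E'
from h import *
np.set_printoptions(precision=3,suppress=True)
for n in("scene","top"):
    p=get_image(n);save(p,n);print(n,p["position"],p["rotation"],p["camera_matrix"][0])
    for l in("module","heatsink","dome_rest","dome_top","flat_rest","rack","jar","reel","tape","round_sink","screwdriver","meter"):
            for r in tip_of(l,p)[:3]:
                P=w(p,r["point"]);print(n,l,round(r["conf"],2),P,px(p,P))
E
```

```text
scene [1.195 0.133 0.784] [-0.22   0.575  0.738 -0.276] [452.4    0.   277.32]
scene module 0.8 [ 0.464 -0.346 -0.001] [160.165 168.566]
scene heatsink 0.66 [ 0.578 -0.303 -0.002] [157.66  204.331]
scene heatsink 0.6 [ 0.523 -0.211  0.   ] [202.469 194.139]
scene heatsink 0.56 [ 0.632 -0.214  0.002] [184.329 228.028]
scene dome_rest 0.57 [ 0.432  0.312 -0.002] [427.021 207.833]
scene dome_top 0.89 [0.429 0.311 0.059] [433.202 188.902]
scene flat_rest 0.82 [ 0.582  0.224 -0.002] [383.825 250.511]
scene rack 0.77 [ 0.54  -0.015  0.003] [280.921 214.334]
scene jar 0.89 [ 0.439 -0.153  0.003] [236.389 173.524]
scene reel 0.94 [ 0.706 -0.373  0.004] [104.224 238.845]
scene tape 0.96 [ 0.413  0.172 -0.003] [368.512 191.784]
scene round_sink 0.78 [ 0.696  0.375 -0.002] [454.78  311.188]
scene screwdriver 0.85 [0.752 0.206 0.001] [366.471 317.662]
scene meter 0.81 [ 0.78  -0.108  0.002] [206.772 294.9  ]
top [ 0.458 -0.     1.029] [-0.047  0.714 -0.696  0.058] [452.288   0.    287.292]
top module 0.78 [ 0.469 -0.343 -0.005] [429.331 272.941]
top heatsink 0.93 [ 0.638 -0.209 -0.001] [371.595 198.306]
top heatsink 0.91 [ 0.583 -0.304 -0.001] [412.371 223.046]
top heatsink 0.85 [ 0.531 -0.21   0.001] [372.227 244.608]
top dome_rest 0.77 [0.434 0.311 0.002] [140.913 281.34 ]
top dome_top 0.59 [0.431 0.311 0.059] [132.803 283.462]
top flat_rest 0.95 [ 0.582  0.224 -0.004] [183.524 217.572]
top rack 0.62 [ 0.543 -0.016  0.   ] [287.6  237.29]
top jar 0.74 [ 0.44  -0.151  0.002] [346.572 284.227]
top reel 0.77 [ 0.705 -0.376  0.002] [441.796 172.07 ]
top reel 0.68 [ 0.64  -0.208  0.001] [371.43 197.6 ]
top tape 0.78 [0.414 0.177 0.002] [199.787 292.35 ]
top tape 0.57 [0.433 0.312 0.001] [140.569 282.179]
top round_sink 0.92 [ 0.693  0.374 -0.002] [122.501 168.61 ]
top meter 0.63 [ 0.78  -0.107  0.001] [328.565 137.816]
top meter 0.44 [0.761 0.209 0.001] [193.991 141.803]
```

View pics/top.png

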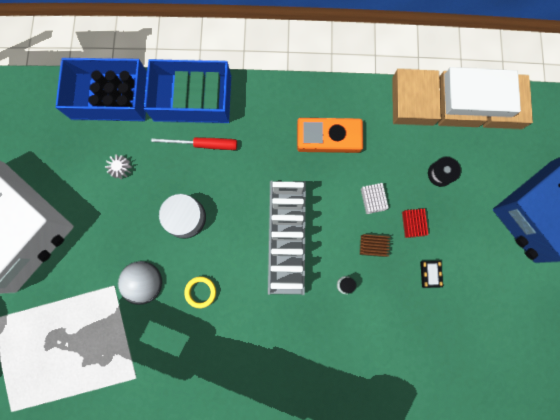

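View pics/scene.png

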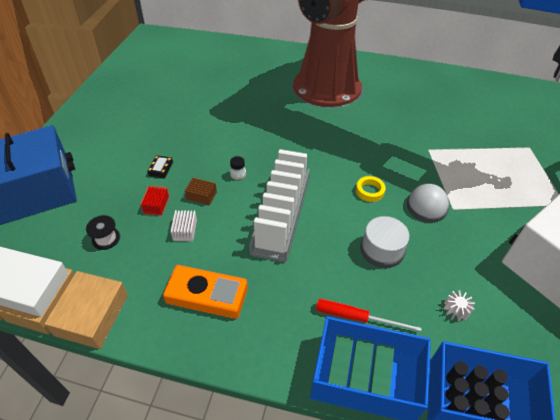

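```bash
python3 - <<'E'
from h import *
np.set_printoptions(precision=3,suppress=True)
p=get_image("top");c=p["color"]
crop=c[165:295,345:475][:,:,::-1];cv2.imwrite("pics/crop.png",cv2.resize(crop,(780,780),interpolation=cv2.INTER_CUBIC)[:600])
cv2.imwrite("pics/crop.png",cv2.resize(crop,(590,590),interpolation=cv2.INTER_CUBIC))
for n,m,roi,z in(("module",(c.max(2)<60)|((c.min(2)>120))|((c[:,:,0]>c[:,:,1].astype(int)+20)),(415,255,450,290),.018),("hs",c.min(2)>110,(355,180,392,216),.032)):
    x0,y0,x1,y1=roi;mm=m[y0:y1,x0:x1].astype(np.uint8)
    k,lab,st,_=cv2.connectedComponentsWithStats(cv2.morphologyEx(mm,cv2.MORPH_CLOSE,np.ones((3,3))));i=1+np.argmax(st[1:,4])
    ys,xs=np.nonzero(lab==i);pts=np.array([atz(p,(x+x0,y+y0),z)[:2] for x,y in zip(xs,ys)],np.float32)
    print(n,st[i],cv2.minAreaRect(pts))
E
```

```text
module [  6   5  22  28 553] ((0.46775883436203003, -0.3400449752807617), (0.059110935777425766, 0.04748208820819855), 4.20370626449585)
hs [  6   3  28  31 652] ((0.6337090730667114, -0.20794951915740967), (0.0643928200006485, 0.05319051817059517), 12.760092735290527)
```

View pics/crop.png

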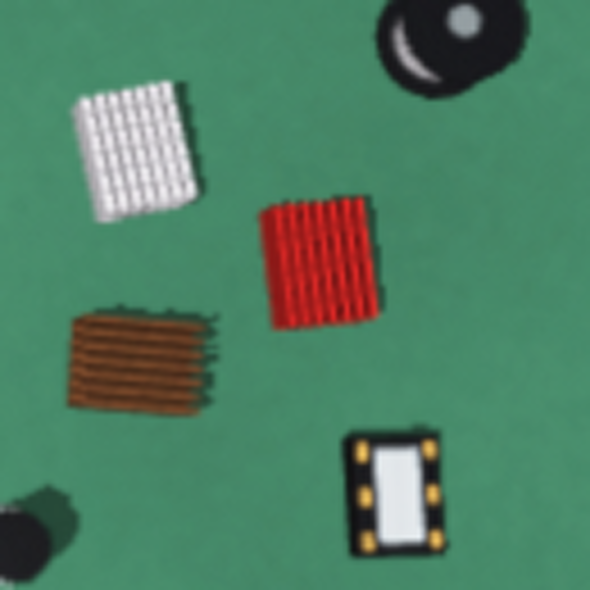

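Candidates in the top image: silver sink (375,198), red (416,223), brown (375,245). The silver one is the aluminium heat sink. The crop shows seven fins on it, running about along world x. The module is the black block at (432,274). The first leg goes over the dome, at (139,282), for a close look on the way.

{"fn": "move_arm", "kwargs": {
  "plan": [
    [[-0.3, -0.19, 0], -23.5, 0.7],
    [[-0.3, -0.19, 0], -23.5, 0.7],
    [[-0.3, -0.19, 0], -23.5, 0.7],
    [[-0.3, -0.19, 0], -23.5, 0.7],
    [[-0.3, -0.19, 0], -23.5, 0.7],
    [[-0.3, -0.19, 0], -23.5, 0.7],
    [[-0.3, -0.19, 0], -23.5, 0.7],
    [[-0.3, -0.19, 0], -23.5, 0.7],
    [[-0.3, -0.19, 0], -23.5, 0.7],
    [[-0.3, -0.19, 0], -23.5, 0.7]
  ],
  "squeeze": 30
}}

```text
time_s: 2.28
tool_pos: [0.4303, 0.3072, 0.2537]
orientation: [0.001, -0.033, 0.999, -0.001]
contact_force: [0.3, 0.2, -0.1]
width: 0.0596
gripper_force: 0.0
```

```bash
cat >> h.py <<'E'
def shift(o,target,yaw_y):
    "tool shift and turn (deg) to bring TCP to target with tool y at world angle yaw_y deg"
    q=o["orientation"];M=R.from_quat([q[1],q[2],q[3],q[0]]).as_matrix()
    d=M.T@(np.array(target)-o["tool_pos"]);a=np.degrees(np.arctan2(M[1,1],M[0,1]))
    print("TCP",o["tool_pos"],"yaw",a,"zaxis",M[:,2],"-> shift",d,"turn",-(yaw_y-a))
E
python3 - <<'E'
from h import *
np.set_printoptions(precision=4,suppress=True)
p=get_image("wrist");save(p,"w1");print(p["position"],p["rotation"])
for l in("dome_top","dome_rest"):
    for r in tip_of(l,p)[:2]: P=w(p,r["point"]);print(l,round(r["conf"],2),P,px(p,P))
shift(observe(),(0.468,-0.341,0.25),94.2)
E
```

```text
[0.3534 0.3029 0.374 ] [0.1059 0.6749 0.7217 0.1117]
dome_top 0.79 [0.429  0.3117 0.0624] [283.4745 192.9202]
dome_rest 0.9 [ 0.4316  0.3114 -0.003 ] [282.5667 182.831 ]
TCP [0.4271 0.3111 0.2533] yaw 94.09116728871099 zaxis [-0.0005  0.0007 -1.    ] -> shift [ 0.0057 -0.6534  0.0029] turn -0.10883271128901129
```

View pics/w1.png

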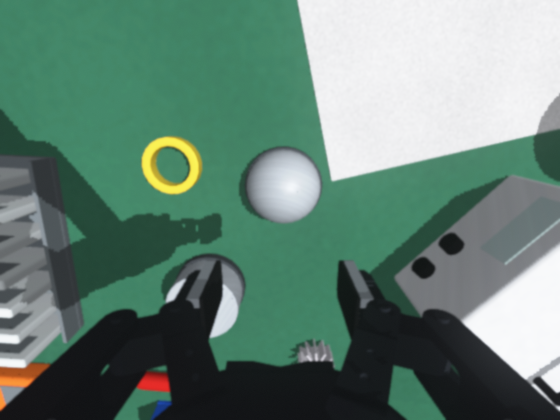

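The wrist image shows the dome ball at (284,186), with the crown at about (0.430, 0.311). That agrees with the other cameras. Next I go to the module.

{"fn": "move_arm", "kwargs": {
  "plan": [
    [[0.006, -0.652, 0], 0, 0.7],
    [[0.006, -0.652, 0], 0, 0.7],
    [[0.006, -0.652, 0], 0, 0.7],
    [[0.006, -0.652, 0], 0, 0.7],
    [[0.006, -0.652, 0], 0, 0.7],
    [[0.006, -0.652, 0], 0, 0.7],
    [[0.006, -0.652, 0], 0, 0.7],
    [[0.006, -0.652, 0], 0, 0.7],
    [[0.006, -0.652, 0], 0, 0.7],
    [[0.006, -0.652, 0], 0, 0.7]
  ]
}}

```text
time_s: 3.27
tool_pos: [0.4536, -0.1051, 0.2536]
orientation: [0.001, -0.038, 0.999, 0.0]
contact_force: [0.6, -0.1, 0.7]
width: 0.0598
gripper_force: 0.0
```

```bash
python3 - <<'E'
from h import *
np.set_printoptions(precision=4,suppress=True)
shift(observe(),(0.468,-0.341,0.20),94.2);print(observe()["joint_positions"])
E
```

```text
TCP [ 0.4536 -0.1051  0.2536] yaw 94.30356944935194 zaxis [ 0.0011  0.0004 -1.    ] -> shift [ 0.0034 -0.2364  0.0535] turn 0.10356944935193724
[-0.379  -0.1341  1.9764  0.0008  1.2984 -2.0251]
```

{"fn": "move_arm", "kwargs": {
  "plan": [
    [[0.003, -0.23, 0.05], 0, 0.7],
    [[0.003, -0.23, 0.05], 0, 0.7],
    [[0.003, -0.23, 0.05], 0, 0.7],
    [[0.003, -0.23, 0.05], 0, 0.7],
    [[0.003, -0.23, 0.05], 0, 0.7],
    [[0.003, -0.23, 0.05], 0, 0.7],
    [[0.003, -0.23, 0.05], 0, 0.7],
    [[0.003, -0.23, 0.05], 0, 0.7]
  ]
}}

```text
time_s: 3.93
tool_pos: [0.4676, -0.3339, 0.2024]
orientation: [-0.0, -0.036, 0.999, 0.001]
contact_force: [0.1, -0.3, 0.3]
width: 0.0596
gripper_force: 0.0
```

```bash
cat >> h.py <<'E'
def rect(p,mask,z):
    "largest blob: fitted rectangle at height z"
    k,lab,st,ce=cv2.connectedComponentsWithStats(mask.astype(np.uint8));i=1+np.argmax(st[1:,4])
    cs,_=cv2.findContours((lab==i).astype(np.uint8),cv2.RETR_EXTERNAL,cv2.CHAIN_APPROX_NONE)
    c=max(cs,key=cv2.contourArea)[:,0];pts=np.array([atz(p,u,z)[:2] for u in c.astype(float)],np.float32)
    print("blob",st[i],ce[i],"rect",cv2.minAreaRect(pts))
E
python3 - <<'E'
from h import *
np.set_printoptions(precision=4,suppress=True)
p=get_image("wrist");p=get_image("wrist");save(p,"w2");
for r in tip_of("module",p)[:2]+tip_of("module_top",p)[:2]: P=w(p,r["point"]);print(round(r["conf"],2),P,px(p,P),px(p,[.4677,-.340,.018]))
shift(observe(),(0.468,-0.341,0.1),94.2)
E
```

```text
0.73 [ 0.4703 -0.3424 -0.0008] [270.0743 193.3642] [271.9681 195.295 ]
0.98 [ 0.4676 -0.3435  0.0201] [268.5948 195.4399] [271.9681 195.295 ]
TCP [ 0.4678 -0.3325  0.2036] yaw 94.2894147888492 zaxis [ 0.0004  0.0003 -1.    ] -> shift [ 0.0005 -0.0085  0.1036] turn 0.08941478884919718
```

View pics/w2.png

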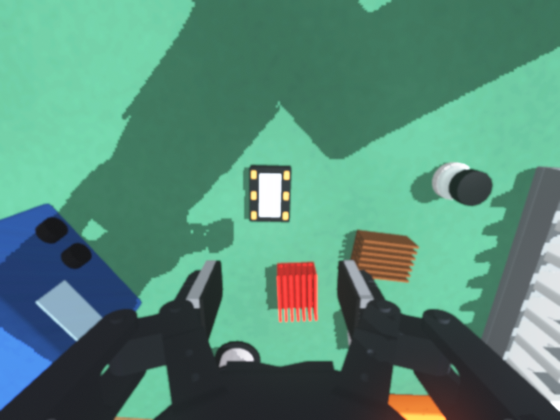

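```bash
python3 - <<'E'
from h import *
np.set_printoptions(precision=4,suppress=True)
p=get_image("wrist");c=p["color"].astype(int);m=np.zeros(c.shape[:2],bool);m[155:232,238:302]=1
g=(c[:,:,1]-c[:,:,0]>12)&(c[:,:,1]-c[:,:,2]>5)
m&=~g;m=cv2.morphologyEx(m.astype(np.uint8),cv2.MORPH_OPEN,np.ones((3,3)));rect(p,m,.018)
rect(p,m,.0)
print(p["position"])
E
```

```text
blob [ 249  166   41   55 2131] [269.168  192.4772] rect ((0.46662119030952454, -0.3427949547767639), (0.058547381311655045, 0.04186326637864113), 3.877904176712036)
blob [ 249  166   41   55 2131] [269.168  192.4772] rect ((0.4710555970668793, -0.3430942893028259), (0.061989396810531616, 0.04432445764541626), 3.8779101371765137)
[ 0.3912 -0.3377  0.3242]
```

{"fn": "move_arm", "kwargs": {
  "plan": [
    [[0.001, -0.006, 0.1], 0, 0.7],
    [[0.001, -0.006, 0.1], 0, 0.7],
    [[0.001, -0.006, 0.1], 0, 0.7],
    [[0.001, -0.006, 0.1], 0, 0.7],
    [[0.001, -0.006, 0.1], 0, 0.7]
  ]
}}

```text
time_s: 4.6
tool_pos: [0.4662, -0.339, 0.1027]
orientation: [-0.001, -0.037, 0.999, 0.001]
contact_force: [0.3, -0.2, 0.9]
width: 0.0599
gripper_force: 0.0
```

```bash
python3 - <<'E'
from h import *
np.set_printoptions(precision=4,suppress=True)
get_image("wrist");p=get_image("wrist")
for r in tip_of("module_top",p)[:2]: P=w(p,r["point"]);print(round(r["conf"],2),P,px(p,P))
shift(observe(),(0.468,-0.343,0.025),93.9)
E
```

```text
0.73 [ 0.4708 -0.3412  0.0215] [277.3329 233.6904]
TCP [ 0.4684 -0.3416  0.1062] yaw 94.1846305977532 zaxis [ 0.0039 -0.0036 -1.    ] -> shift [ 0.0008 -0.0011  0.0812] turn 0.28463059775319266
```

{"fn": "move_arm", "kwargs": {
  "plan": [
    [[0, -0.002, 0.04], 0, 0.7],
    [[0, -0.002, 0.06], 0, 0.7],
    [[0, -0.002, 0.07], 0, 0.7],
    [[0, -0.002, 0.077], 0, 0.7],
    [[0, -0.002, 0.077], 0, 0.7],
    [[0, -0.002, 0.077], 0, 0.4],
    [[0, -0.002, 0.077], 0, 0.4],
    [[0, -0.002, 0.077], 0, 0.3],
    [[0, -0.002, 0.077], 0, 0.3],
    [[0, -0.002, 0.077], 0, 0.3]
  ],
  "squeeze": 30
}}

```text
time_s: 5.58
tool_pos: [0.4681, -0.3437, 0.0282]
orientation: [0.001, -0.036, 0.999, -0.001]
contact_force: [-0.3, 0.5, 6.6]
width: 0.0426
gripper_force: 32.3
```

```bash
cat >> h.py <<'E'
def tcp(n=5):
    L=[]
    for _ in range(n): get_image("top");L.append(observe()["tool_pos"])
    print("tcp mean",np.mean(L,0),"sd",np.std(L,0));return np.mean(L,0)
E
python3 - <<'E'
from h import *
np.set_printoptions(precision=4,suppress=True)
tcp();o=observe();print(o["width"],o["gripper_force"],o["contact_force"])
E
```

```text
tcp mean [ 0.4681 -0.3437  0.0282] sd [0. 0. 0.]
0.04334771333697839 32.36417591571808 [0.1425 0.9924 6.6056]
```

{"fn": "move_arm", "kwargs": {
  "plan": [
    [[0, 0, -0.02], 0, 0.3],
    [[0, 0, -0.05], 0, 0.3],
    [[0, 0, -0.09], 0, 0.3],
    [[0, 0, -0.13], 0, 0.3],
    [[0, 0, -0.17], 0, 0.3],
    [[0, 0, -0.18], 0, 0.3],
    [[0, 0, -0.18], 0, 0.3]
  ],
  "squeeze": 40
}}

```text
time_s: 6.42
tool_pos: [0.469, -0.3446, 0.2116]
orientation: [0.003, -0.036, 0.999, -0.004]
contact_force: [0.0, -0.2, -1.5]
width: 0.0427
gripper_force: 42.2
```

```bash
python3 - <<'E'
from h import *
np.set_printoptions(precision=4,suppress=True)
for _ in range(3): p=get_image("wrist");shift(observe(),(0.45,0.04,0.21),93.9)
save(p,"w3");print(observe()["width"],observe()["gripper_force"],p["position"],p["rotation"])
for r in tip_of("module_top",p)[:2]: P=w(p,r["point"]);print(round(r["conf"],2),P,px(p,P))
E
```

```text
TCP [ 0.4674 -0.3431  0.208 ] yaw 94.15017843973449 zaxis [ 0.0027 -0.0026 -1.    ] -> shift [-0.0104  0.3833 -0.0031] turn 0.2501784397344835
TCP [ 0.4661 -0.3419  0.2053] yaw 94.14813873146977 zaxis [-0.0011  0.001  -1.    ] -> shift [-0.0116  0.3821 -0.0043] turn 0.24813873146976562
TCP [ 0.4653 -0.3412  0.2037] yaw 94.1440857806768 zaxis [-0.0034  0.0032 -1.    ] -> shift [-0.0122  0.3814 -0.0051] turn 0.24408578067679798
0.04278741427939219 42.17169642448425 [ 0.3897 -0.347   0.3259] [0.1034 0.6732 0.7236 0.1118]
0.58 [ 0.4671 -0.3437  0.1954] [274.5478 283.4285]
```

View pics/w3.png

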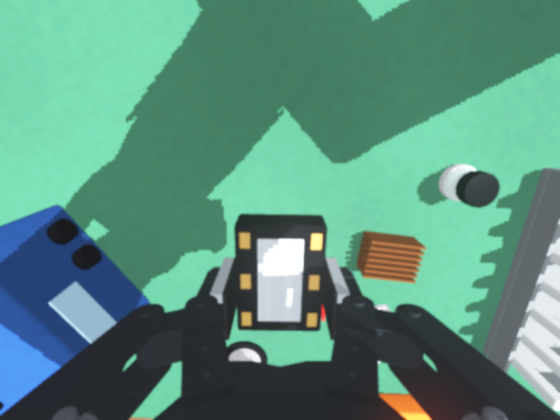

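Module is held squarely between the fingers: its corners are about (237,216) to (327,328) in the wrist image, with the metal contacts facing up. I'm carrying it high over the rack to a spot just beyond the dome, so the dome stays in view.

{"fn": "move_arm", "kwargs": {
  "plan": [
    [[-0.003, 0.03, -0.02], 0, 0.3],
    [[-0.006, 0.065, -0.04], 0, 0.3],
    [[-0.01, 0.105, -0.045], 0, 0.3],
    [[-0.014, 0.145, -0.045], 0, 0.3],
    [[-0.018, 0.185, -0.045], 0, 0.3],
    [[-0.022, 0.225, -0.045], 0, 0.3],
    [[-0.026, 0.265, -0.045], 0, 0.3],
    [[-0.03, 0.305, -0.045], 0, 0.3],
    [[-0.034, 0.345, -0.045], 0, 0.3],
    [[-0.038, 0.385, -0.045], 0, 0.3]
  ]
}}

```text
time_s: 7.45
tool_pos: [0.4747, 0.0462, 0.2482]
orientation: [-0.003, -0.036, 0.999, 0.0]
contact_force: [1.4, 0.4, -1.1]
width: 0.0431
gripper_force: 42.2
```

{"fn": "move_arm", "kwargs": {
  "plan": [
    [[-0.004, 0.04, 0], 0, 0.3],
    [[-0.008, 0.08, 0], 0, 0.3],
    [[-0.012, 0.12, 0], 0, 0.3],
    [[-0.016, 0.16, 0], 0, 0.3],
    [[-0.02, 0.2, 0], 0, 0.3],
    [[-0.022, 0.23, 0], 0, 0.3],
    [[-0.024, 0.25, 0], 0, 0.3],
    [[-0.025, 0.26, 0], 0, 0.3],
    [[-0.025, 0.265, 0], 0, 0.3],
    [[-0.025, 0.265, 0], 0, 0.3]
  ]
}}

```text
time_s: 8.28
tool_pos: [0.4817, 0.3102, 0.2493]
orientation: [-0.002, -0.037, 0.999, -0.001]
contact_force: [-0.6, -0.1, -1.3]
width: 0.0431
gripper_force: 42.2
```

```bash
cat >> h.py <<'E'
def dome(p,x0,y0,x1,y1,lo=90,zc=.015,rad=.045):
    "fit half-ball silhouette: bright grey pixels in roi -> centre by least squares of rays to sphere tangency"
    c=p["color"].astype(int);m=(c.max(2)-c.min(2)<28)&(c.max(2)>lo);k=np.zeros_like(m);k[y0:y1,x0:x1]=1
    m=cv2.morphologyEx((m&k).astype(np.uint8),cv2.MORPH_OPEN,np.ones((3,3)))
    n,lab,st,ce=cv2.connectedComponentsWithStats(m);i=1+np.argmax(st[1:,4])
    cs,_=cv2.findContours((lab==i).astype(np.uint8),cv2.RETR_EXTERNAL,cv2.CHAIN_APPROX_NONE)
    q=max(cs,key=cv2.contourArea)[:,0].astype(float);rs=np.array([ray(p,u) for u in q]);rs/=np.linalg.norm(rs,axis=1)[:,None]
    from scipy.optimize import least_squares
    C=np.array(p["position"])
    f=lambda s:np.linalg.norm(np.cross(rs,np.array([s[0],s[1],zc])-C),axis=1)-s[2]
    s=least_squares(f,[.43,.311,rad],loss="soft_l1",f_scale=.001);print("dome",s.x,"rms",np.sqrt(np.mean(s.fun**2)),"blob",st[i],ce[i])
E
python3 - <<'E'
from h import *
np.set_printoptions(precision=4,suppress=True)
for _ in range(4):
    p=get_image("wrist");print(p["position"],px(p,[.43,.311,.03]));shift(observe(),(0.43,.311,.25),94)
save(p,"w4")
for r in tip_of("dome_top",p)[:1]+tip_of("module_top",p)[:1]: P=w(p,r["point"]);print(round(r["conf"],2),P,px(p,P))
u,v=px(p,[.43,.311,.03]).astype(int);dome(p,u-60,max(v-60,0),u+60,v+60)
t=get_image("top");u,v=px(t,[.43,.311,.03]).astype(int);dome(t,u-35,v-35,u+35,v+35)
E
```

```text
[0.4055 0.3054 0.3701] [283.366  143.9457]
TCP [0.482  0.3094 0.2498] yaw 94.14422211939635 zaxis [-0.0025 -0.002  -1.    ] -> shift [ 0.0517  0.0053 -0.0001] turn 0.14422211939634622
[0.4057 0.3047 0.3705] [284.0566 143.5062]
TCP [0.4822 0.3091 0.2502] yaw 94.10133135113131 zaxis [-0.0018 -0.0017 -1.    ] -> shift [0.052  0.0057 0.0003] turn 0.1013313511313072
[0.4059 0.3044 0.3709] [284.3152 143.0931]
TCP [0.4825 0.3089 0.2506] yaw 94.065221829078 zaxis [-0.0011 -0.0012 -1.    ] -> shift [0.0522 0.0058 0.0007] turn 0.06522182907799845
[0.4061 0.3042 0.3713] [284.3353 142.7342]
TCP [0.4826 0.309  0.2509] yaw 94.0508206146655 zaxis [-0.0006 -0.0008 -1.    ] -> shift [0.0523 0.0058 0.001 ] turn 0.05082061466549703
0.86 [0.4317 0.3156 0.0615] [289.1919 147.0443]
dome [0.4311 0.3131 0.0452] rms 0.0006935525535605628 blob [ 247  101   79   83 5039] [286.0008 141.7547]
dome [0.4311 0.3134 0.0429] rms 0.0015252646663786015 blob [ 118  263   40   41 1297] [137.7841 282.9561]
```

View pics/w4.png

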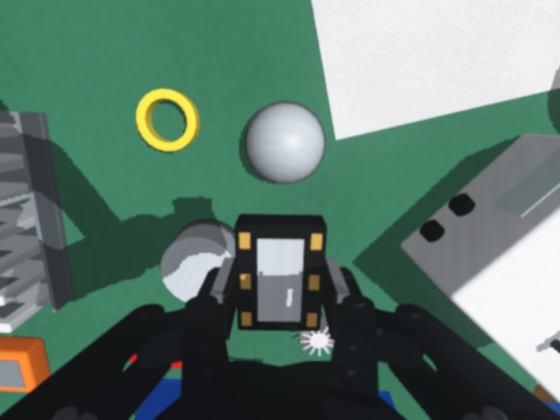

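```bash
python3 - <<'E'
from h import *
np.set_printoptions(precision=4,suppress=True)
p=get_image("wrist");o=observe();c=p["color"].astype(int)
m=(c[:,:,0]-c[:,:,2]>50);k=np.zeros_like(m);k[225:328,236:328]=1
n,lab,st,ce=cv2.connectedComponentsWithStats((m&k).astype(np.uint8))
L=[ce[i] for i in range(1,n) if st[i,4]>25];print(len(L),np.array(L),st[1:,4])
T=o["tool_pos"];q=o["orientation"];M=R.from_quat([q[1],q[2],q[3],q[0]]).as_matrix();print(T)
for dz in(-.005,-.008,-.011):
    P=np.array([atz(p,u,T[2]+dz) for u in L]);P=(P-T)@M;print(dz,P[:,:2].round(4).tolist(),P.mean(0),np.ptp(P,axis=0))
E
```

```text
6 [[244.385  240.02  ]
 [315.975  241.08  ]
 [245.078  280.6312]
 [313.7538 282.4846]
 [245.9626 318.5514]
 [311.5421 319.5514]] [200 200 141 130 107 107]
[0.4828 0.3096 0.2516]
-0.005 [[0.0245, -0.0156], [0.0239, 0.017], [0.0036, -0.016], [0.0026, 0.0167], [-0.0178, -0.0163], [-0.0184, 0.0164]] [0.0031 0.0004 0.005 ] [0.0429 0.0333 0.    ]
-0.008 [[0.0232, -0.0159], [0.0227, 0.0174], [0.0018, -0.0164], [0.0008, 0.0171], [-0.0201, -0.0167], [-0.0207, 0.0168]] [0.0013 0.0004 0.008 ] [0.0439 0.0341 0.    ]
-0.011 [[0.022, -0.0163], [0.0214, 0.0178], [0.0001, -0.0168], [-0.001, 0.0175], [-0.0223, -0.0171], [-0.0229, 0.0172]] [-0.0005  0.0004  0.011 ] [0.0449 0.0349 0.    ]
```

{"fn": "move_arm", "kwargs": {
  "plan": [
    [[0.03, 0.004, 0.02], 0, 0.3],
    [[0.051, 0.007, 0.05], 0, 0.3],
    [[0.051, 0.007, 0.08], 0, 0.3],
    [[0.051, 0.007, 0.11], 0, 0.3],
    [[0.051, 0.007, 0.13], 0, 0.3],
    [[0.051, 0.007, 0.145], 0, 0.3],
    [[0.051, 0.007, 0.145], 0, 0.3],
    [[0.051, 0.007, 0.145], 0, 0.3],
    [[0.051, 0.007, 0.145], 0, 0.3]
  ]
}}

```text
time_s: 9.43
tool_pos: [0.4323, 0.314, 0.1076]
orientation: [0.001, -0.036, 0.999, 0.0]
contact_force: [-0.5, 0.5, -0.4]
width: 0.0428
gripper_force: 42.1
```

```bash
python3 - <<'E'
from h import *
np.set_printoptions(precision=4,suppress=True)
for _ in range(8): p=get_image("scene");o=observe();print(o["time_s"],o["tool_pos"],o["contact_force"])
shift(o,(.4315,.3128,.09),94.1)
u,v=px(p,[.43,.311,.07]).astype(int);cv2.imwrite("pics/s5.png",cv2.resize(p["color"][v-50:v+50,u-60:u+60,::-1],None,fx=5,fy=5,interpolation=cv2.INTER_CUBIC))
E
```

```text
9.4833 [0.4326 0.3143 0.1081] [ 0.1247 -0.484  -1.5239]
9.5333 [0.4327 0.3144 0.1083] [-0.4043 -0.2916 -0.7087]
9.5833 [0.4326 0.3143 0.1082] [-0.3021  0.9518 -0.4622]
9.6333 [0.4323 0.3142 0.108 ] [ 0.36   -0.2891 -1.399 ]
9.6833 [0.4321 0.3141 0.1077] [-0.0558 -0.7413 -2.0529]
9.7333 [0.4319 0.314  0.1074] [-0.2474  0.1006 -0.6165]
9.7833 [0.4317 0.3139 0.1071] [ 0.3441  0.4757 -0.4747]
9.8333 [0.4315 0.3138 0.1069] [-0.9788  0.1697 -2.1083]
TCP [0.4315 0.3138 0.1069] yaw 94.14443950847792 zaxis [ 0.0009  0.0005 -1.    ] -> shift [ 0.0001 -0.001   0.0169] turn 0.04443950847792166
```

View pics/s5.png

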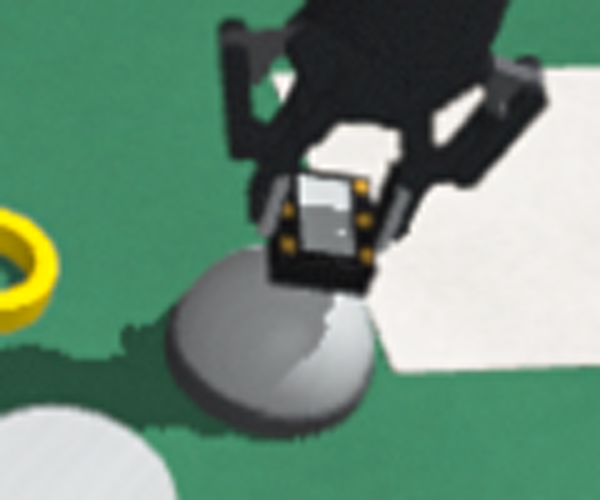

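The scene crop shows the level module, at about (325,235) in the crop, just above the crown. I'm descending slowly until contact.

{"fn": "move_arm", "kwargs": {
  "plan": [
    [[0, -0.001, 0.006], 0, 0.3],
    [[0, -0.001, 0.012], 0, 0.3],
    [[0, -0.001, 0.015], 0, 0.3],
    [[0, -0.001, 0.016], 0, 0.3],
    [[0, -0.001, 0.017], 0, 0.3],
    [[0, -0.001, 0.018], 0, 0.3],
    [[0, -0.001, 0.018], 0, 0.3],
    [[0, -0.001, 0.018], 0, 0.3]
  ]
}}

```text
time_s: 10.5
tool_pos: [0.4315, 0.3128, 0.0885]
orientation: [0.0, -0.036, 0.999, 0.0]
contact_force: [-0.1, -0.1, -1.7]
width: 0.0428
gripper_force: 42.2
```

```bash
python3 - <<'E'
from h import *
np.set_printoptions(precision=4,suppress=True)
for _ in range(4): p=get_image("wrist");o=observe();print(o["time_s"],o["tool_pos"],o["contact_force"],o["wrist_torque"])
E
```

```text
10.55 [0.4315 0.3128 0.0884] [ 0.6839  0.1533 -0.7886] [-0.0034  0.0435 -0.0182]
10.6 [0.4314 0.3128 0.0884] [-0.2171  0.2058 -1.6122] [-0.0217  0.0145 -0.0218]
10.65 [0.4314 0.3128 0.0884] [ 0.1984 -0.0041 -1.6487] [-0.001   0.0925 -0.0057]
10.7 [0.4313 0.3127 0.0884] [-0.6609  0.6564 -0.983 ] [-0.003  -0.0327  0.0061]
```

No contact yet; I'm lowering a millimetre at a time.

{"fn": "move_arm", "kwargs": {
  "plan": [
    [[0, 0, 0.001], 0, 0.3],
    [[0, 0, 0.002], 0, 0.3],
    [[0, 0, 0.002], 0, 0.3],
    [[0, 0, 0.002], 0, 0.3]
  ]
}}

```text
time_s: 11.03
tool_pos: [0.4315, 0.3128, 0.0881]
orientation: [-0.0, -0.036, 0.999, -0.0]
contact_force: [-4.0, -3.2, 9.3]
width: 0.0426
gripper_force: 43.3
```

{"fn": "move_arm", "kwargs": {
  "plan": [
    [[0, 0, 0.001], 0, 0.3],
    [[0, 0, 0.001], 0, 0.3],
    [[0, 0, 0.001], 0, 0.3]
  ]
}}

```text
time_s: 11.28
tool_pos: [0.4316, 0.3128, 0.088]
orientation: [-0.0, -0.036, 0.999, -0.0]
contact_force: [-4.4, -2.8, 14.8]
width: 0.043
gripper_force: 43.8
```

```bash
python3 - <<'E'
from h import *
np.set_printoptions(precision=4,suppress=True)
L=[]
for _ in range(6): p=get_image("wrist");o=observe();L.append(np.r_[o["tool_pos"],o["contact_force"],o["wrist_torque"]])
print(np.array(L).mean(0))
E
```

```text
[ 0.4316  0.3128  0.088  -4.9195 -3.0909 14.0046 -0.6129  0.951  -0.0022]
```

{"fn": "move_arm", "kwargs": {
  "plan": [
    [[0, 0, -0.0015], 0, 0.3],
    [[0, 0, -0.002], 0, 0.3],
    [[0, 0, -0.002], 0, 0.3],
    [[0, 0, -0.002], 0, 0.3]
  ]
}}

```text
time_s: 11.92
tool_pos: [0.4319, 0.313, 0.0881]
orientation: [0.001, -0.036, 0.999, 0.0]
contact_force: [-1.1, 0.7, 6.0]
width: 0.0428
gripper_force: 42.8
```

The torque-to-force ratio puts the contact at the centre of the grip, so I can release.

{"fn": "move_arm", "kwargs": {
  "plan": [
    [[0, 0, -0.0005], 0, 0.3],
    [[0, 0, -0.0005], 0, 0.55],
    [[0, 0, -0.0005], 0, 0.6],
    [[0, 0, -0.0005], 0, 0.65],
    [[0, 0, -0.0005], 0, 0.7],
    [[0, 0, -0.0005], 0, 0.7],
    [[0, 0, -0.0005], 0, 0.7],
    [[0, 0, -0.0005], 0, 0.7]
  ]
}}

```text
time_s: 12.58
tool_pos: [0.4312, 0.3127, 0.0877]
orientation: [-0.0, -0.036, 0.999, -0.0]
contact_force: [0.5, 0.5, -0.3]
width: 0.06
gripper_force: 0.0
```

```bash
python3 - <<'E'
from h import *
np.set_printoptions(precision=4,suppress=True)
p=get_image("scene");t=get_image("wrist");print(observe()["width"],observe()["tool_pos"],observe()["contact_force"])
for r in tip_of("module_top",t)[:1]: print(r["conf"],w(t,r["point"]))
u,v=px(p,[.43,.311,.07]).astype(int);a=cv2.resize(p["color"][v-50:v+50,u-50:u+50,::-1],(400,400),interpolation=cv2.INTER_CUBIC)
b=t["color"][100:380,140:420,::-1];cv2.imwrite("pics/s6.png",np.hstack([a,cv2.resize(b,(400,400))]))
E
```

```text
0.059968296373143624 [0.4312 0.3127 0.0878] [ 0.0426 -0.5362  0.0583]
0.71 [0.4334 0.3154 0.079 ]
```

View pics/s6.png

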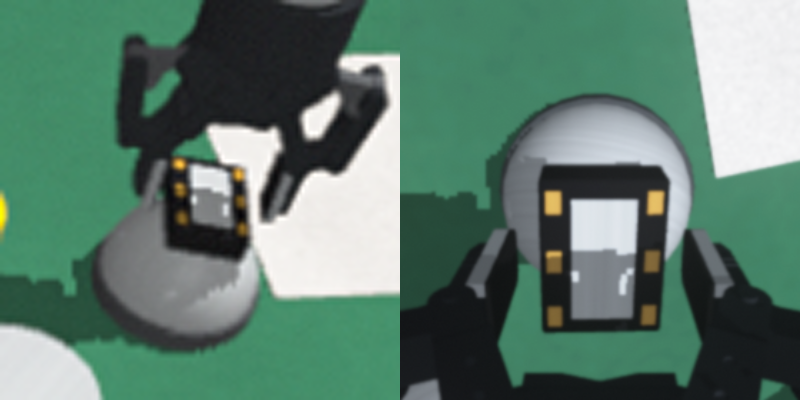

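The module is free between the open fingers. I'm rising straight up and then measuring its tilt.

{"fn": "move_arm", "kwargs": {
  "plan": [
    [[0, 0, -0.01], 0, 0.72],
    [[0, 0, -0.03], 0, 0.72],
    [[0, 0, -0.06], 0, 0.72],
    [[0, 0, -0.09], 0, 0.72],
    [[0, 0, -0.12], 0, 0.72],
    [[0, 0, -0.13], 0, 0.7],
    [[0, 0, -0.13], 0, 0.7],
    [[0, 0, -0.13], 0, 0.7]
  ]
}}

```text
time_s: 13.4
tool_pos: [0.4313, 0.3127, 0.2182]
orientation: [0.001, -0.036, 0.999, 0.0]
contact_force: [0.9, 0.5, -0.9]
width: 0.0597
gripper_force: 0.0
```

```bash
cat >> h.py <<'E'
def gold(p,c,dx=40,dy=45,amin=4):
    u,v=np.array(c).astype(int);C=p["color"].astype(int);m=(C[:,:,0]-C[:,:,2]>45)&(C[:,:,0]>C[:,:,1]);k=np.zeros_like(m);k[v-dy:v+dy,u-dx:u+dx]=1
    n,lab,st,ce=cv2.connectedComponentsWithStats((m&k).astype(np.uint8));return np.array([ce[i] for i in range(1,n) if st[i,4]>=amin])
def modpose(p,g,guess=(.431,.313,.078,0,0,.07),cx=.022,cy=.017):
    "6 gold contacts -> pose (x,y,z top centre, rotvec)"
    from scipy.optimize import least_squares
    P=np.array([[a,b,0] for a in(-cx,0,cx) for b in(-cy,cy)])
    pr=lambda s:np.array([px(p,R.from_rotvec(s[3:]).apply(q)+s[:3]) for q in P])
    from scipy.optimize import linear_sum_assignment as lsa
    s=np.array(guess,float)
    for _ in range(3):
        i,j=lsa(np.linalg.norm(pr(s)[:,None]-g[None],axis=2))
        r=least_squares(lambda s:(pr(s)[i]-g[j]).ravel(),s,x_scale=[.01,.01,.01,.1,.1,.1]);s=r.x
    Z=R.from_rotvec(s[3:]).as_matrix();print("mod",s[:3],"z-axis",Z[:,2],"yaw deg",np.degrees(np.arctan2(Z[1,0],Z[0,0])),"cost px",np.sqrt(2*r.cost/len(i)),len(g));return s
E
python3 - <<'E'
from h import *
np.set_printoptions(precision=4,suppress=True)
for _ in range(4):
    t=get_image("wrist")
for _ in range(3):
    t=get_image("wrist");g=gold(t,px(t,[.431,.313,.078]),70,80,10);modpose(t,g) if len(g)==6 else print(g)
p=get_image("scene");g=gold(p,px(p,[.431,.313,.078]),22,22,2);modpose(p,g) if len(g)==6 else print(g)
for l in("module","module_top"):
  for q in(t,p):
    for r in tip_of(l,q)[:1]: print(l,r["conf"],w(q,r["point"]))
save(t,"w7");shift(observe(),(.634,-.208,.25),102.8)
E
```

```text
mod [0.4315 0.3144 0.0776] z-axis [-0.014   0.0409  0.9991] yaw deg 3.244809622712086 cost px 0.10984960659492031 6
mod [0.4322 0.3144 0.0758] z-axis [-0.0409  0.0391  0.9984] yaw deg 3.0910743638121927 cost px 0.1016947512528194 6
mod [0.4319 0.3145 0.0766] z-axis [-0.0564  0.0563  0.9968] yaw deg 3.061540805242989 cost px 0.14495907702439628 6
mod [0.4212 0.3148 0.0697] z-axis [-0.0198  0.037   0.9991] yaw deg 2.702364145676314 cost px 0.20400440387388755 6
module 0.9 [0.4359 0.3113 0.0569]
module 0.62 [0.4295 0.3112 0.0557]
module_top 0.74 [0.4307 0.3149 0.0807]
module_top 0.84 [0.4294 0.3102 0.0775]
TCP [0.4312 0.3126 0.2176] yaw 94.14362585493284 zaxis [-0.0003 -0.0002 -1.    ] -> shift [-0.1646 -0.5339 -0.0324] turn -8.656374145067161
```

The module is balanced, with its top centre at about (0.432, 0.314, 0.077), tilted about 0.06 rad, yaw 3°. Now for the heat sink.

{"fn": "move_arm", "kwargs": {
  "plan": [
    [[-0.165, -0.532, -0.033], -8.7, 0.75],
    [[-0.165, -0.532, -0.033], -8.7, 0.75],
    [[-0.165, -0.532, -0.033], -8.7, 0.75],
    [[-0.165, -0.532, -0.033], -8.7, 0.75],
    [[-0.165, -0.532, -0.033], -8.7, 0.75],
    [[-0.165, -0.532, -0.033], -8.7, 0.75],
    [[-0.165, -0.532, -0.033], -8.7, 0.75],
    [[-0.165, -0.532, -0.033], -8.7, 0.75],
    [[-0.165, -0.532, -0.033], -8.7, 0.75],
    [[-0.165, -0.532, -0.033], -8.7, 0.75]
  ]
}}

```text
time_s: 14.83
tool_pos: [0.5818, -0.0728, 0.2425]
orientation: [0.0, -0.112, 0.994, -0.0]
contact_force: [1.3, 0.5, 1.1]
width: 0.0638
gripper_force: 0.0
```

```bash
python3 - <<'E'
from h import *
np.set_printoptions(precision=4,suppress=True)
shift(observe(),(0.634,-0.208,0.20),102.8)
E
```

```text
TCP [ 0.5818 -0.0728  0.2425] yaw 102.8263812021421 zaxis [ 0.0006  0.     -1.    ] -> shift [-0.0208 -0.1434  0.0426] turn 0.0263812021421046
```

{"fn": "move_arm", "kwargs": {
  "plan": [
    [[-0.02, -0.138, 0.01], 0, 0.75],
    [[-0.02, -0.138, 0.02], 0, 0.75],
    [[-0.02, -0.138, 0.03], 0, 0.75],
    [[-0.02, -0.138, 0.04], 0, 0.75],
    [[-0.02, -0.138, 0.04], 0, 0.75],
    [[-0.02, -0.138, 0.04], 0, 0.75],
    [[-0.02, -0.138, 0.04], 0, 0.75],
    [[-0.02, -0.138, 0.04], 0, 0.75]
  ]
}}

```text
time_s: 15.5
tool_pos: [0.6319, -0.1995, 0.2033]
orientation: [0.001, -0.113, 0.994, -0.0]
contact_force: [-0.6, -0.0, -0.2]
width: 0.064
gripper_force: 0.0
```

```bash
python3 - <<'E'
from h import *
np.set_printoptions(precision=4,suppress=True)
for _ in range(5): t=get_image("wrist")
save(t,"w8");u,v=px(t,[.634,-.208,.03]).astype(int);print(u,v,t["position"])
for r in tip_of("heatsink",t)[:3]: P=w(t,r["point"]);print(r["conf"],P,px(t,P))
C=t["color"].astype(int);m=~((C[:,:,1]-C[:,:,0]>12)&(C[:,:,1]-C[:,:,2]>5))&(C.max(2)>70)&(C.max(2)-C.min(2)<40);k=np.zeros_like(m);k[v-50:v+50,u-42:u+42]=1
m=cv2.morphologyEx((m&k).astype(np.uint8),cv2.MORPH_CLOSE,np.ones((5,5)));rect(t,m,.032)
shift(observe(),(0.634,-0.208,0.20),102.8)
E
```

```text
270 198 [ 0.5569 -0.2164  0.3239]
0.86 [ 0.5813 -0.3041  0.0009] [192.3056 123.327 ]
0.64 [ 0.6357 -0.2087  0.0033] [270.5179 193.509 ]
0.6 [ 0.5311 -0.2095 -0.0032] [291.9683  95.0061]
blob [ 245  166   46   63 2791] [267.8986 196.8789] rect ((0.6338616609573364, -0.21111273765563965), (0.06468130648136139, 0.045597344636917114), 12.955033302307129)
TCP [ 0.6318 -0.2001  0.203 ] yaw 102.9060387320123 zaxis [ 0.001  -0.0004 -1.    ] -> shift [-0.0004 -0.0082  0.003 ] turn 0.1060387320123084
```

View pics/w8.png

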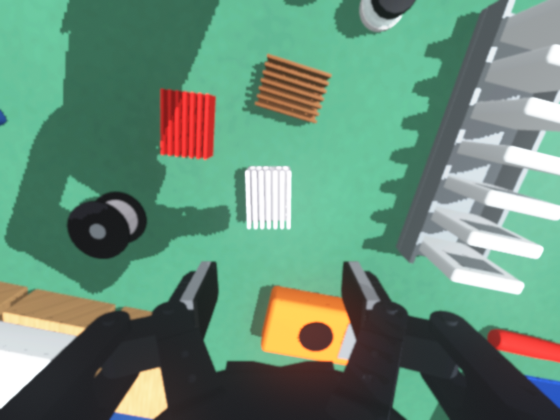

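The silver sink is at (268,197), centre about (0.6357, −0.2103), yaw 13°. Descending to grip it across its fins.

{"fn": "move_arm", "kwargs": {
  "plan": [
    [[-0.0015, -0.011, 0.04], 0, 0.75],
    [[-0.0015, -0.011, 0.08], 0, 0.75],
    [[-0.0015, -0.011, 0.12], 0, 0.75],
    [[-0.0015, -0.011, 0.14], 0, 0.75],
    [[-0.0015, -0.011, 0.155], 0, 0.75],
    [[-0.0015, -0.011, 0.165], 0, 0.75],
    [[-0.0015, -0.011, 0.172], 0, 0.75],
    [[-0.0015, -0.011, 0.172], 0, 0.75]
  ]
}}

```text
time_s: 16.47
tool_pos: [0.6356, -0.2112, 0.0299]
orientation: [-0.0, -0.112, 0.994, 0.0]
contact_force: [0.1, 0.4, -1.2]
width: 0.0639
gripper_force: 0.0
```

```bash
python3 - <<'E'
from h import *
np.set_printoptions(precision=4,suppress=True)
for _ in range(4): t=get_image("wrist")
for r in tip_of("heatsink",t)[:3]: P=w(t,r["point"]);print(r["conf"],P)
print(observe()["contact_force"]);shift(observe(),(0.6357,-0.2103,0.03),103)
E
```

```text
0.78 [ 0.5824 -0.3035 -0.0001]
0.71 [ 0.5337 -0.2137 -0.0057]
[0.1407 0.3531 0.7446]
TCP [ 0.6369 -0.2118  0.0323] yaw 102.84690062774794 zaxis [ 0.0033 -0.0015 -1.    ] -> shift [0.0009 0.0018 0.0023] turn -0.15309937225205772
```

{"fn": "move_arm", "kwargs": {
  "plan": [
    [[0.001, 0.001, 0.001], 0, 0.55],
    [[0.001, 0.001, 0.001], 0, 0.4],
    [[0.001, 0.001, 0.001], 0, 0.3],
    [[0.001, 0.001, 0.001], 0, 0.3],
    [[0.001, 0.001, 0.001], 0, 0.3],
    [[0.001, 0.001, -0.01], 0, 0.3],
    [[0.001, 0.001, -0.03], 0, 0.3],
    [[0.001, 0.001, -0.06], 0, 0.3],
    [[0.001, 0.001, -0.06], 0, 0.3]
  ],
  "squeeze": 45
}}

```text
time_s: 17.47
tool_pos: [0.6374, -0.2118, 0.0959]
orientation: [0.004, -0.112, 0.994, -0.002]
contact_force: [2.4, 0.0, -0.3]
width: 0.0429
gripper_force: 48.3
```

{"fn": "move_arm", "kwargs": {
  "plan": [
    [[0, 0, -0.03], 0, 0.3],
    [[0, 0, -0.06], 0, 0.3],
    [[0, 0, -0.1], 0, 0.3],
    [[0, 0, -0.14], 0, 0.3],
    [[0, 0, -0.16], 0, 0.3],
    [[0, 0, -0.17], 0, 0.3],
    [[0, 0, -0.17], 0, 0.3],
    [[0, 0, -0.17], 0, 0.3]
  ]
}}

```text
time_s: 18.13
tool_pos: [0.6334, -0.2101, 0.2585]
orientation: [-0.001, -0.112, 0.994, 0.001]
contact_force: [-0.2, 0.0, -1.9]
width: 0.0432
gripper_force: 48.2
```

```bash
python3 - <<'E'
from h import *
np.set_printoptions(precision=4,suppress=True)
for _ in range(8): t=get_image("wrist")
o=observe();print(o["width"],o["gripper_force"],o["contact_force"]);shift(o,(0.47,0.3135,0.26),93.1)
for r in tip_of("heatsink",t)[:3]: P=w(t,r["point"]);print(r["conf"],P,px(t,P))
save(t,"w9")
E
```

```text
0.04295613264003943 48.213783502578735 [-0.4558  0.875  -1.6342]
TCP [ 0.6338 -0.2103  0.2588] yaw 102.84399064874009 zaxis [-0.0019  0.0008 -1.    ] -> shift [ 0.0433  0.5471 -0.0004] turn 9.743990648740095
0.85 [ 0.6352 -0.2067  0.23  ] [283.8683 268.3434]
0.72 [ 0.5329 -0.2116 -0.0049] [295.9877 101.2294]
0.67 [ 0.583  -0.304   0.0014] [212.7888 125.6611]
```

View pics/w9.png

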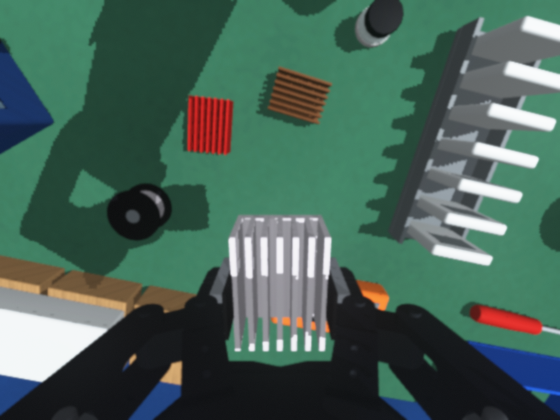

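The heat sink is held fins up and square, spanning about (230,217) to (330,350). I'm carrying it high over the rack.

```bash
python3 - <<'E'
from h import *
np.set_printoptions(precision=4,suppress=True)
t=get_image("wrist");o=observe();T=o["tool_pos"];q=o["orientation"];M=R.from_quat([q[1],q[2],q[3],q[0]]).as_matrix()
for uv in((231,237),(329,237),(237,350),(323,350),(281,240),(281,350)): print(uv,(atz(t,uv,T[2]+.003)-T)@M)
C=t["color"].astype(int);print([int(C[v,x].min()) for x in(252,) for v in range(210,262,2)])
shift(o,(0.432,0.3140,0.26),93.1)
E
```

```text
(231, 237) [ 0.0293 -0.0199 -0.003 ]
(329, 237) [ 0.0293  0.0216 -0.003 ]
(237, 350) [-0.0296 -0.02   -0.003 ]
(323, 350) [-0.0296  0.0217 -0.003 ]
(281, 240) [ 0.0279  0.0013 -0.003 ]
(281, 350) [-0.0296  0.0014 -0.003 ]
[67, 68, 92, 129, 133, 132, 133, 134, 134, 137, 135, 137, 140, 145, 151, 153, 157, 170, 172, 172, 173, 175, 168, 168, 167, 172]
TCP [ 0.6341 -0.2104  0.2597] yaw 102.84297580631065 zaxis [-0.0007  0.0003 -1.    ] -> shift [ 0.0805  0.5563 -0.    ] turn 9.742975806310653
```

{"fn": "move_arm", "kwargs": {
  "plan": [
    [[0.006, 0.03, 0], 1, 0.3],
    [[0.012, 0.07, 0], 2, 0.3],
    [[0.018, 0.11, 0], 3, 0.3],
    [[0.024, 0.15, 0], 4, 0.3],
    [[0.03, 0.19, 0], 5, 0.3],
    [[0.036, 0.23, 0], 6, 0.3],
    [[0.042, 0.27, 0], 7, 0.3],
    [[0.048, 0.31, 0], 8, 0.3],
    [[0.054, 0.35, 0], 9, 0.3],
    [[0.06, 0.385, 0], 9.7, 0.3]
  ]
}}

```text
time_s: 19.47
tool_pos: [0.4891, 0.1537, 0.2607]
orientation: [0.001, -0.027, 1.0, 0.0]
contact_force: [1.4, 0.9, -2.8]
width: 0.0432
gripper_force: 48.1
```

```bash
python3 - <<'E'
from h import *
np.set_printoptions(precision=4,suppress=True)
shift(observe(),(0.432,0.3140,0.22),93.1)
E
```

```text
TCP [0.4891 0.1537 0.2607] yaw 93.12557505198791 zaxis [ 0.0011  0.0008 -1.    ] -> shift [0.0483 0.1631 0.0408] turn 0.02557505198791432
```

{"fn": "move_arm", "kwargs": {
  "plan": [
    [[0.012, 0.04, 0], 0, 0.3],
    [[0.024, 0.08, 0], 0, 0.3],
    [[0.036, 0.12, 0], 0, 0.3],
    [[0.045, 0.145, 0.01], 0, 0.3],
    [[0.048, 0.158, 0.02], 0, 0.3],
    [[0.048, 0.158, 0.04], 0, 0.3],
    [[0.048, 0.158, 0.04], 0, 0.3],
    [[0.048, 0.158, 0.04], 0, 0.3]
  ]
}}

```text
time_s: 20.13
tool_pos: [0.4326, 0.3057, 0.2185]
orientation: [-0.002, -0.027, 1.0, -0.001]
contact_force: [-0.5, 0.2, -0.8]
width: 0.0433
gripper_force: 48.0
```

```bash
python3 - <<'E'
from h import *
np.set_printoptions(precision=4,suppress=True)
for _ in range(10): p=get_image("scene")
shift(observe(),(0.432,0.3140,0.14),93.1)
g=gold(p,px(p,[.431,.313,.078]),22,22,2);modpose(p,g) if len(g)==6 else print(g)
for r in tip_of("module_top",p)[:1]: print(r["conf"],w(p,r["point"]))
E
```

```text
TCP [0.4339 0.3066 0.2207] yaw 93.12387492028972 zaxis [ 0.0007  0.0003 -1.    ] -> shift [0.0015 0.0075 0.0807] turn 0.023874920289728152
mod [0.4212 0.3148 0.0697] z-axis [-0.0198  0.037   0.9991] yaw deg 2.702364145676314 cost px 0.20400440387388755 6
0.72 [0.4269 0.3079 0.0819]
```

The module hasn't moved: the scene fit is identical to before.

{"fn": "move_arm", "kwargs": {
  "plan": [
    [[0.001, 0.004, 0.02], 0, 0.3],
    [[0.0015, 0.0075, 0.04], 0, 0.3],
    [[0.0015, 0.0075, 0.06], 0, 0.3],
    [[0.0015, 0.0075, 0.07], 0, 0.3],
    [[0.0015, 0.0075, 0.08], 0, 0.3],
    [[0.0015, 0.0075, 0.08], 0, 0.3],
    [[0.0015, 0.0075, 0.08], 0, 0.3],
    [[0.0015, 0.0075, 0.08], 0, 0.3]
  ]
}}

```text
time_s: 21.35
tool_pos: [0.4325, 0.3145, 0.1414]
orientation: [0.001, -0.027, 1.0, 0.0]
contact_force: [-0.2, 0.6, -1.7]
width: 0.0429
gripper_force: 48.1
```

```bash
python3 - <<'E'
from h import *
np.set_printoptions(precision=4,suppress=True)
for _ in range(12): p=get_image("scene")
shift(observe(),(0.432,0.3142,0.1185),93.1)
E
```

```text
TCP [0.4316 0.3141 0.1402] yaw 93.14741576387372 zaxis [-0.     -0.0001 -1.    ] -> shift [-0.0004  0.0001  0.0217] turn 0.04741576387372959
```

{"fn": "move_arm", "kwargs": {
  "plan": [
    [[0, 0, 0.004], 0, 0.3],
    [[0, 0, 0.008], 0, 0.3],
    [[0, 0, 0.012], 0, 0.3],
    [[0, 0, 0.015], 0, 0.3],
    [[0, 0, 0.017], 0, 0.3],
    [[0, 0, 0.019], 0, 0.3],
    [[0, 0, 0.02], 0, 0.3],
    [[0, 0, 0.0205], 0, 0.3],
    [[0, 0, 0.0205], 0, 0.3],
    [[0, 0, 0.0205], 0, 0.3]
  ]
}}

```text
time_s: 22.78
tool_pos: [0.4318, 0.3142, 0.1198]
orientation: [0.0, -0.027, 1.0, 0.0]
contact_force: [-0.0, -0.9, -1.5]
width: 0.0432
gripper_force: 48.1
```

```bash
python3 - <<'E'
from h import *
np.set_printoptions(precision=4,suppress=True)
for _ in range(16): p=get_image("scene")
o=observe();shift(o,(0.432,0.3142,0.1195),93.1);print(o["qd"],o["gripper_force"],o["time_s"])
for l in("heatsink","module_top"):
    for r in tip_of(l,p)[:4]: print(l,r["conf"],w(p,r["point"]))
u,v=px(p,[.43,.311,.09]).astype(int);cv2.imwrite("pics/s10.png",cv2.resize(p["color"][v-45:v+45,u-50:u+50,::-1],None,fx=6,fy=6,interpolation=cv2.INTER_CUBIC))
E
```

```text
TCP [0.4316 0.3141 0.1197] yaw 93.14559526219276 zaxis [ 0.  0. -1.] -> shift [-0.0004  0.0001  0.0002] turn 0.04559526219276222
[-0.0012  0.0019  0.0006  0.0012 -0.0002 -0.0022] 48.11838626861572 23.5833
heatsink 0.93 [0.4308 0.3119 0.0928]
heatsink 0.73 [ 0.5787 -0.304   0.0022]
heatsink 0.65 [ 0.5222 -0.211  -0.0025]
module_top 0.79 [0.4318 0.3096 0.0803]
```

View pics/s10.png

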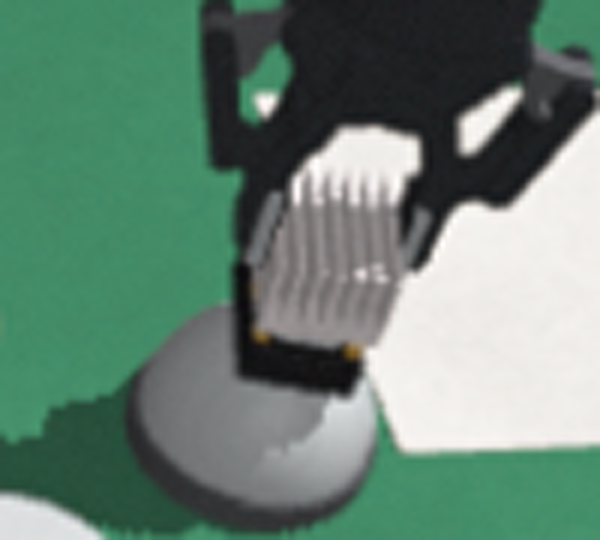

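The crop shows the heat sink above the module with clear air between them. It is centred to within about 3 mm and the gap is about 12 mm. Nothing is moving, so I'm handing in.

```bash
python3 -c "
from station import *
print(sign_off())"
```

```text
the job is handed in; nothing more can be done
None
```

I've handed the job in, though the hand-in gave no verdict: the module is balanced free on the dome, tilted about 0.06 rad, and the heat sink is held fins up about 12 mm above it, centred to within about 3 mm and squared up.

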